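# Register a culture dish on its stage and hold the magnifier level over it

### The job

Push the culture dish along the black stage plate until its rim is snug against both metal stop bars, and leave it there. Then draw the magnifier out of its slanted rest, turn it level and hold it raised with its lens centred over the dish, about 10 cm above it: finish while holding it there in the gripper, still and touching nothing else. Leave the blue flask, the red vial and the timer where they stand.

Things in the scene. Friction and masses are not known exactly. Their poses are not given: they have to be found in the camera images.
- stage: Fixed black plate, 220 (x) x 180 (y) x 6 mm thick; origin at the centre of its underside on the table. Two aluminium stop bars, 80 mm long, 10 mm wide and rising 12 mm above the plate, stand on it in a right-angled V: the V's inner corner lies 96 mm from the origin along the stage's own +x, and the V opens to the stage's -x, one bar at 45 degrees to either side.
- stage_home (a point): Point on the top face of the stage plate (6 mm above the table) where the dish's centre lies when its rim touches both stop bars; 30 mm from the stage's origin along its +x. Axes as the stage's.
- dish_center (a point): Centre (half-way up) of the round closed culture dish with pinkish-beige agar, 94 mm across, 16 mm high, about 60 g; loose, lying flat on the stage plate (its underside 6 mm above the table), 4 to 8 cm short of home. It slides when pushed at the rim; too wide to be gripped across.
- rest: Fixed white slanted rest on a grey base 160 x 120 mm; origin at the centre of the base's underside. It slopes at 40 degrees, rising toward its own -x. A pocket (98 mm wide, 18 mm high) with a roof over its lowest 14 mm holds the lens; an open-topped fork 11 mm high steadies the handle 105 mm from the lens's centre. Draw the magnifier 18 to 30 mm up along its handle to clear the roof, then lift; beyond 34 mm the neck meets the fork.
- lens_center (a point): Centre of the magnifier's round lens in its black rim (93 mm across, 16 mm thick), half-way through the thickness. Axes: +z is the lens's face normal, -x points from the lens along the handle to its free end. In the rest -x of the magnifier points 40 degrees up, towards the rest's -x, and +z leans away.
- handle_mid (a point): Point on the axis of the magnifier's straight steel handle (round, 12 mm thick) 150 mm from the lens's centre; the handle runs from 67 (nearer the lens a flat neck 20 mm wide) to 226 mm from the lens's centre, its axis 2 mm below the lens's middle plane. Axes as lens_center. The whole magnifier weighs about 120 g and balances about 65 mm from the lens's centre.
- magnifier: The magnifier's body; origin at the lens's centre on its underside (8 mm below lens_center along z), axes as lens_center. It is level when its z axis is vertical.
- dish: The culture dish; origin at the centre of its underside, z up.
- flask: Bystander between stage and rest: round dark-blue flask with black cap, 62 mm across, 90 mm high, standing loose on the table; origin at the centre of its underside.
- red_vial: Bystander between stage and rest: small dropper vial with red body and white cap, 20 mm across, 82 mm high, standing loose on the table; origin at the centre of its underside.
- timer: Bystander between stage and rest: round cream timer with a grey dial, 62 mm across, 35 mm high, loose on the table; origin at the centre of its underside.
Things that resemble listed ones, but are neither listed nor needed, are in the scene too. Leave any turquoise look-alike of the dish alone.

How it is judged:
By the outcome, as a careful person would: the job done as asked, in the order asked, and still so for the second after the job is handed in, while the arm keeps its last pose, push and grip.
It also fails if it takes over 58 s, if anything falls off the work surface, if the arm or the gripper's body presses on something with over 40 N, if the wrist force passes 120 N, or if a joint passes its speed limit or range.

### The arm

A 6-joint arm with a two-finger parallel gripper is mounted at the origin on a cart in front of the work surface, level with it; the furniture and walls round the work are solid. World frame = base frame: x ahead of the robot, y to its left, z up, the work surface at z = 0. Lengths are in mm, angles in rad, forces in N, time in s.
With the tool pointing down it reaches from about 350 to 975 mm from the base axis. Payload 7.1 kg.
Tool frame: the origin (TCP) lies at the very end of the fingers, on their centre line; the grasp point (between the pads) lies 19 mm behind it (ctrl.grip_point_offset is the distance from the TCP to the grasp point, in mm); x points along the fingers, y is the direction in which the jaws open and shut, and the axes are right-handed (so a half turn about x gives the same grasp; the last joint's range is limited). The gripper opens to 88 mm and grips with 3 to 60 N. Pads are 20 mm wide; open, the fingers measure 115 mm over their backs; the gripper's body (75 mm by 178 mm) begins 61 mm behind the grasp point.
Start: joints at [-1.27, 0.423, 1.63, -0, 1.089, -0.019], TCP at [196.503, -593.289, 222.675] pointing down, gripper open.
Joint ranges: [-3, 3], [-0.9, 2.11], [0.09, 2.58], [-1.31, 4.45], [0.11, 2.69], [-2.54, 2.54]. Speed limits (rad/s): [2.39, 2.39, 3.01, 3.14, 3.14, 3.14].

### API

Orientations are given as a rotation vector (axis times angle).
In Python, from workcell import ctrl, vision, workorder gives the robot as it stands.
- The arm moves only by the shell command python3 -m crank 'ROWS'. ROWS is JSON, a list of rows, each a list of 3 entries, a list of its own where there are three numbers: the shift along the tool's x, y, z in m, then the turn, a rotation vector about the tool's x, y, z in rad, then the finger opening in m, from 0 to 0.0878. In form: [[[dx, dy, dz], [wx, wy, wz], jaw], ...]. A call has exactly 8 rows; each row shifts and turns the commanded pose from where the row before left it, along the tool's axes as they then stand; what a row does not reach is not made up. A row lasts 1/12 s, in which the tool goes at most 41.7 mm and 7.16 degrees, less where a joint would pass 70% of its speed; a pose out of reach is approached as far as the arm can. A call with a gripper value outside its range is refused whole. The fingers move at their own pace and stop on an object; the grip force is fixed at half the most. Time passes only in rows, so rows that do not move let the fingers close, or fill a call up. It gives the time, the measured TCP pose, the force and the opening at its end, in the units of the state.
- ctrl.get_obs(): the state, without advancing time (a new reading comes with each control period).
- vision.get_image(name): name is "scene" or "top" or "wrist"; returns a dict with "img" (420x560x3 uint8, blue, green, red), "mtx" (3x3 intrinsics, pixels), "k1" (the pictures are not rectified: a ray, as slopes to the right and down, at radius r is drawn at 1 + k1 r^2 times it, then the intrinsics apply), "rvec" (rotation vector, rad) and "tvec" (3), from world to camera coordinates, as OpenCV has them; the wrist camera has in their place "hand_eye" (4x4, takes a point from camera to tool coordinates, whose origin is the TCP and whose axes are the tool frame's). Camera axes: x right, y down, z forward; pixel columns grow to the right and rows downward; lengths in mm; the calibration is good to about 2 mm. A picture is of the moment at which its call begins: read the wrist's pose just before it. There is no depth.
- workorder.close_job(): hands the job in, once; it reports no verdict.
The state is a dict: "t": time; "qpos": joint angles; "qvel": joint speeds; "joint_torque": joint torques, N m; "ee_pos": TCP position; "orientation": TCP orientation; "ft_force": force on the tool from outside, world axes, zero at the start; "moment": the same for the moment, N m; "width": finger opening in mm.
Only numpy, scipy, OpenCV 4.12 (cv2) and the standard library are available. Lean on these libraries where they do the work, as an engineer would, in place of code of your own. Each camera call takes 0.05 s, during which the arm holds its last target.

## Working session

There is one attempt and no reset: what is moved stays moved. The work goes in short steps, Python scripts to look and compute and a shell command to move; the robot and the scene stay as the last step left them, time stands still between calls to the robot, and variables do not carry over. Pictures are saved under pics/ and viewed, and the job is handed in when it is done.

```bash
ls; mkdir -p pics; python3 - <<'E'
from workcell import ctrl, vision
import cv2
o=ctrl.get_obs();print(o, ctrl.grip_point_offset)
for n in ["scene","top","wrist"]:
    d=vision.get_image(n);cv2.imwrite(f"pics/{n}0.png",d["img"])
    print(n,{k:v for k,v in d.items() if k!="img"})
E
```

```text
pics
{'t': 0.0, 'qpos': array([-1.27000797e+00,  4.23842969e-01,  1.63068265e+00, -3.65781067e-05,
        1.08861867e+00, -1.90066298e-02]), 'qvel': array([ 8.09672261e-04, -4.39955395e-04, -2.33000432e-04,  9.17573593e-05,
       -4.44627351e-04, -9.48070372e-04]), 'joint_torque': array([ 5.47885393e-04, -5.44625437e+01, -2.73663479e+01,  6.44727540e-02,
        2.27408926e-02, -1.35803721e-04]), 'ee_pos': array([ 196.32708354, -592.77257582,  221.90326648]), 'orientation': array([ 2.04897816,  0.33209689, -2.04949702]), 'ft_force': array([0.30207428, 0.23753519, 0.64214557]), 'moment': array([0.04738515, 0.0227094 , 0.01382842]), 'width': 87.83499446628676} 18.700000000000003
scene {'mtx': array([[415.85121359,   0.        , 279.77641007],
       [  0.        , 415.85121359, 212.2502193 ],
       [  0.        ,   0.        ,   1.        ]]), 'k1': 0.043721755029635455, 'rvec': array([ 0.8728681 , -2.61691415,  1.00161813]), 'tvec': array([440.69633836, 366.63045446, 846.75516647])}
top {'mtx': array([[471.92853743,   0.        , 278.72513867],
       [  0.        , 471.92853743, 209.22822035],
       [  0.        ,   0.        ,   1.        ]]), 'k1': -0.1159575606492252, 'rvec': array([ 2.10941872, -2.11975018,  0.16628476]), 'tvec': array([ -16.2311106 ,  586.46208853, 1041.62755108])}
wrist {'mtx': array([[314.58909975,   0.        , 281.22988105],
       [  0.        , 314.58909975, 208.81477143],
       [  0.        ,   0.        ,   1.        ]]), 'k1': -0.05316193710866397, 'hand_eye': array([[-1.41073478e-06, -2.50157839e-01,  9.68205069e-01,
        -1.63266598e+02],
       [ 9.99999716e-01, -7.29782541e-04, -1.87098885e-04,
        -1.27704154e+00],
       [ 7.53383408e-04,  9.68204794e-01,  2.50157769e-01,
        -6.88760525e+01],
       [ 0.00000000e+00,  0.00000000e+00,  0.00000000e+00,
         1.00000000e+00]])}
```

View pics/scene0.png

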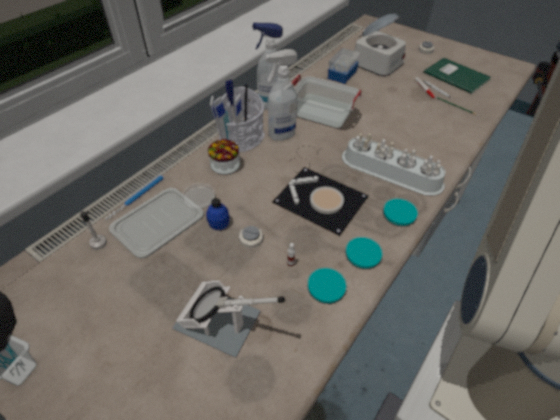

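View pics/top0.png

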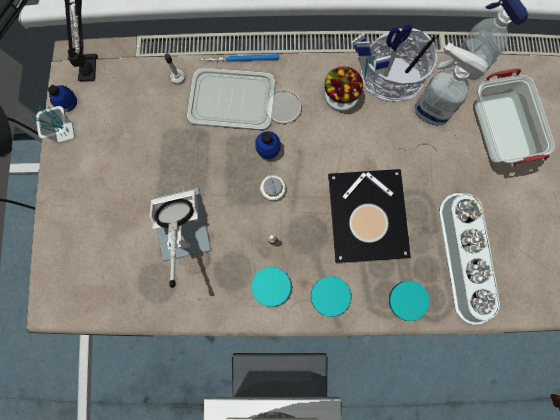

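View pics/wrist0.png

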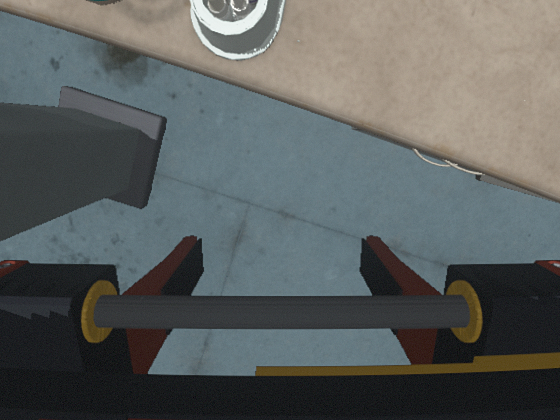

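The overhead view (robot at the bottom) shows the stage at about (370,215) with the dish at (369,223) and the V at (367,175). The rest and magnifier are at (175,212), with the handle end near (172,283). The flask is at (268,145), the timer at (273,188) and the vial at (272,239). Next I'll measure these.

```bash
cat > h.py <<'E'
import numpy as np, cv2
from scipy.spatial.transform import Rotation as R
from workcell import ctrl, vision
def und(d,uv):
    uv=np.atleast_2d(np.float64(uv)).reshape(-1,1,2)
    return cv2.undistortPoints(uv,d["mtx"],np.array([d["k1"],0,0,0,0.]),None,None).reshape(-1,2)
def rays(d,uv,obs=None):
    n=und(d,uv); v=np.c_[n,np.ones(len(n))]
    if "rvec" in d:
        M=cv2.Rodrigues(d["rvec"])[0]; return -M.T@d["tvec"], v@M
    T=R.from_rotvec(obs["orientation"]).as_matrix();H=d["hand_eye"]
    return T@H[:3,3]+obs["ee_pos"], v@(T@H[:3,:3]).T
def plane(d,uv,z,obs=None):
    c,v=rays(d,uv,obs); s=(z-c[2])/v[:,2]; return c+s[:,None]*v
def proj(d,P,obs=None):
    P=np.atleast_2d(np.float64(P))
    if "rvec" in d: rv,tv=d["rvec"],d["tvec"]
    else:
        T=R.from_rotvec(obs["orientation"]).as_matrix()@d["hand_eye"][:3,:3]
        c=R.from_rotvec(obs["orientation"]).as_matrix()@d["hand_eye"][:3,3]+obs["ee_pos"]
        rv=cv2.Rodrigues(T.T)[0];tv=-T.T@c
    return cv2.projectPoints(P,rv,tv,d["mtx"],np.array([d["k1"],0,0,0,0.]))[0].reshape(-1,2)
def tri(d1,p1,d2,p2,o1=None,o2=None):
    c1,v1=rays(d1,p1,o1);c2,v2=rays(d2,p2,o2);v1=v1[0];v2=v2[0]
    A=np.c_[v1,-v2];s=np.linalg.lstsq(A,c2-c1,rcond=None)[0]
    a=c1+s[0]*v1;b=c2+s[1]*v2;return (a+b)/2,np.linalg.norm(a-b)
E
python3 - <<'E'
import cv2
a=cv2.imread("pics/top0.png");s=cv2.imread("pics/scene0.png")
c=cv2.resize(a[160:300,130:230],None,fx=4,fy=4,interpolation=cv2.INTER_CUBIC)
e=cv2.resize(a[160:270,320:420],None,fx=4,fy=4,interpolation=cv2.INTER_CUBIC)
import numpy as np
e=cv2.copyMakeBorder(e,0,c.shape[0]-e.shape[0],0,0,cv2.BORDER_CONSTANT)
cv2.imwrite("pics/crop1.png",np.hstack([c,e]))
cv2.imwrite("pics/crop2.png",cv2.resize(s[270:360,165:305],None,fx=5,fy=5,interpolation=cv2.INTER_CUBIC))
E
```

```text
(no output)
```

View pics/crop1.png

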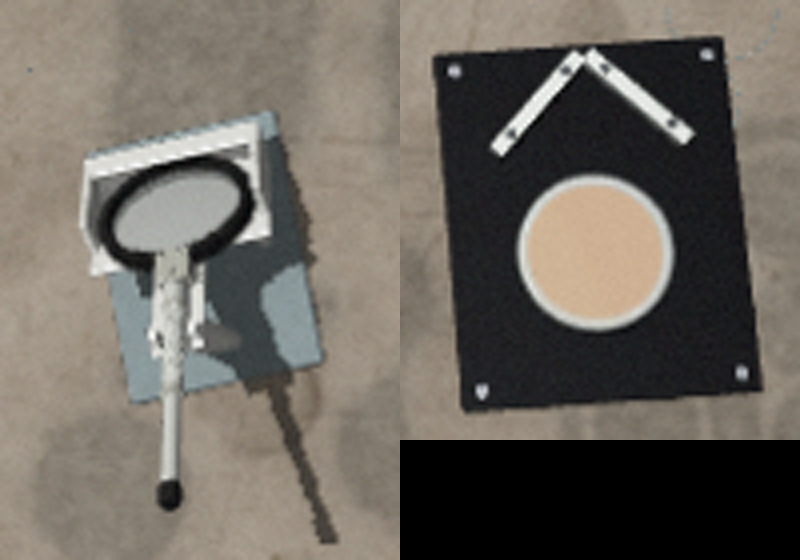

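View pics/crop2.png

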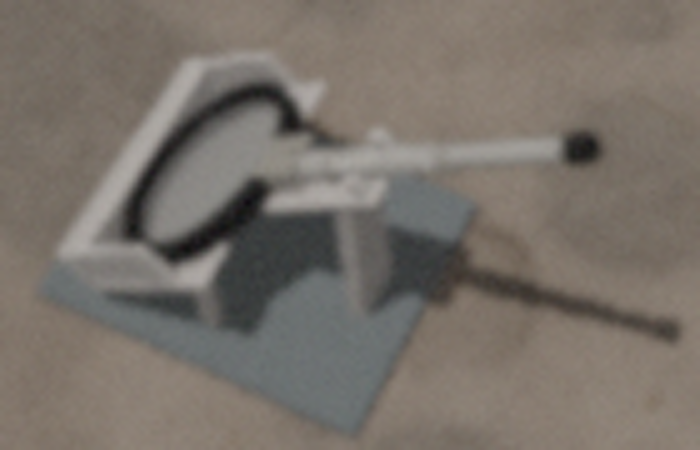

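```bash
python3 - <<'E'
from h import *
print([a for a in dir(ctrl) if a[0]!='_'],[a for a in dir(vision) if a[0]!='_'])
o=ctrl.get_obs();print(R.from_rotvec(o["orientation"]).as_matrix().round(3),o['t'])
t=vision.get_image("top");s=vision.get_image("scene")
def blob(d,mask,roi,mn=30):
    m=np.zeros(mask.shape,np.uint8);y0,y1,x0,x1=roi;m[y0:y1,x0:x1]=mask[y0:y1,x0:x1]*255
    cs=cv2.findContours(m,cv2.RETR_EXTERNAL,cv2.CHAIN_APPROX_NONE)[0]
    return max(cs,key=cv2.contourArea)
T=t["img"].astype(int);S=s["img"].astype(int)
# stage
m=T.max(2)<60
c=blob(t,m,(155,275,320,420)).reshape(-1,2)
hull=cv2.convexHull(c.astype(np.int32)).reshape(-1,2)
P=plane(t,hull,6)[:,:2]
(cx,cy),wh,ang=cv2.minAreaRect(P.astype(np.float32));print("stage",cx,cy,wh,ang)
# dish agar
def agar(I): return (I[...,2]-I[...,0]>45)&(I[...,2]>185)
c=blob(t,agar(T),(190,260,340,400)); e=cv2.fitEllipse(c);print("agar top",e, plane(t,e[0],20))
c2=blob(s,agar(S),(180,220,300,350)); e2=cv2.fitEllipse(c2);print("agar scene",e2, plane(s,e2[0],20), tri(t,e[0],s,e2[0]))
# base of rest
hs=cv2.cvtColor(t["img"],cv2.COLOR_BGR2HSV)
m=(T[...,0]-T[...,2]>8)
c=blob(t,m,(180,265,145,220)).reshape(-1,2)
h=cv2.convexHull(c).reshape(-1,2);Pb=plane(t,h,10)[:,:2];print("base",cv2.minAreaRect(Pb.astype(np.float32)))
# bystanders
blue=(T[...,0]-T[...,2]>50);c=blob(t,blue,(125,165,250,290));print("flask", plane(t,cv2.minEnclosingCircle(c)[0],45))
print("timer",plane(t,[273,188],35),"vial",plane(t,[272,239],82))
# white agar bar tips etc
print("stops corner",plane(t,[[320+186/4,160+50/4]],18))
# cap
for d,I,roi in((t,T,(270,290,165,180)),(s,S,(290,308,272,292))):
    c=blob(d,I.max(2)<70,roi);print("cap",cv2.boundingRect(c),cv2.minEnclosingCircle(c))
# lens rim
for d,I,roi in((t,T,(195,232,152,196)),(s,S,(285,325,188,226))):
    c=blob(d,I.max(2)<75,roi);print("rim",cv2.fitEllipse(cv2.convexHull(c)),len(c))
E
```

```text
['Unreachable', 'get_obs', 'grip_point_offset'] ['get_image']
[[-0.     0.314 -0.949]
 [ 0.001 -0.949 -0.314]
 [-1.    -0.001 -0.   ]] 0.15
stage 579.91943359375 -235.15603637695312 (218.76231384277344, 179.71188354492188) 3.2348594665527344
agar top ((368.3498229980469, 222.5495147705078), (31.138193130493164, 32.37873840332031), 125.33285522460938) [[ 558.75285896 -231.38075539   20.        ]]Traceback (most recent call last):
  File "<stdin>", line 19, in <module>
  File "<stdin>", line 8, in blob
ValueError: max() iterable argument is empty
```

```bash
python3 - <<'E'
from h import *
t={**vision.get_image("top")};s=vision.get_image("scene")
def blob(mask,roi):
    m=np.zeros(mask.shape,np.uint8);y0,y1,x0,x1=roi;m[y0:y1,x0:x1]=mask[y0:y1,x0:x1]*255
    cs=cv2.findContours(m,cv2.RETR_EXTERNAL,cv2.CHAIN_APPROX_NONE)[0]
    return max(cs,key=cv2.contourArea)
T=t["img"].astype(int);S=s["img"].astype(int)
c2=blob((S[...,2]-S[...,0]>40)&(S[...,2]>150),(180,220,300,350)); e2=cv2.fitEllipse(c2);print("agar scene",e2, plane(s,e2[0],20))
m=(T[...,0]-T[...,2]>8)
c=blob(m,(180,265,145,220)).reshape(-1,2)
h=cv2.convexHull(c).reshape(-1,2);Pb=plane(t,h,8)[:,:2];print("base",cv2.minAreaRect(Pb.astype(np.float32)))
blue=(T[...,0]-T[...,2]>50);c=blob(blue,(125,165,250,290));print("flask", plane(t,cv2.minEnclosingCircle(c)[0],45))
print("timer",plane(t,[273,188],35),"vial",plane(t,[272,239],82))
print("stops corner inner,top bars",plane(t,[[320+186/4,160+58/4]],18))
print("stage corners",plane(t,[[320+33/4,160+57/4],[320+65/4,160+410/4],[320+322/4,160+38/4],[320+361/4,160+390/4]],6).round(1))
print("base corners",plane(t,[[130+130/4,160+404/4],[130+324/4,160+360/4],[130+272/4,160+112/4]],8).round(1))
ce=[]
for I,roi in((T,(270,290,165,180)),(S,(290,308,272,292))):
    c=blob(I.max(2)<70,roi);print("cap",cv2.minEnclosingCircle(c));ce.append(cv2.minEnclosingCircle(c)[0])
print("cap3d",tri(t,ce[0],s,ce[1]))
le=[]
for I,roi in((T,(195,232,152,196)),(S,(285,325,188,228))):
    c=blob(I.max(2)<75,roi);e=cv2.fitEllipse(cv2.convexHull(c));print("rim",e,cv2.boundingRect(c));le.append(e[0])
print("lens3d",tri(t,le[0],s,le[1]))
E
```

```text
agar scene ((326.451904296875, 198.79039001464844), (14.992084503173828, 24.186532974243164), 97.38508605957031) [[ 557.06696291 -232.06017598   20.        ]]
base ((525.5095825195312, 175.53517150878906), (68.73088836669922, 45.223304748535156), 13.91446304321289)
flask [[749.06806207   8.80780836  45.        ]]
timer [[641.23240614  -5.13505347  35.        ]] vial [[513.56483625  -4.6120695   82.        ]]
stops corner inner,top bars [[ 677.09571347 -231.68178896   18.        ]]
stage corners [[ 681.5 -139.7    6. ]
 [ 465.6 -154.1    6. ]
 [ 692.5 -318.5    6. ]
 [ 475.8 -331.4    6. ]]
base corners [[470.1 262.    8. ]
 [496.6 144.6   8. ]
 [649.2 180.4   8. ]]
cap ((172.5, 283.5), 3.8079864978790283)
cap ((281.0, 299.5), 3.3542017936706543)
cap3d (array([411.54539245, 187.31190716, 200.82162428]), np.float64(0.20995134755754166))
rim ((176.44607543945312, 217.1854705810547), (37.44750213623047, 43.68134689331055), 103.6816177368164) (154, 199, 42, 33)
rim ((209.73428344726562, 314.575439453125), (19.927295684814453, 39.9838752746582), 102.7327880859375) (196, 306, 32, 19)
lens3d (array([574.2873342 , 228.1226038 ,  20.67280736]), np.float64(0.8539898954973993))
```

```bash
python3 - <<'E'
from h import *
t=vision.get_image("top");s=vision.get_image("scene")
l,e=tri(t,[130+177/4,160+212/4],s,[165+211/5,270+172/5]);print("lens",l,e)
cap=np.array([411.5,187.3,200.8]);d=l-cap;print(np.linalg.norm(d),np.degrees(np.arctan2(d[1],d[0])),np.degrees(np.arctan2(-d[2],np.hypot(*d[:2]))))
for y in (13,):
    a=np.radians(y);c=np.cos(np.radians(40));sn=np.sin(np.radians(40))
    ux=np.array([c*np.cos(a),c*np.sin(a),-sn]);uz=np.array([sn*np.cos(a),sn*np.sin(a),c])
    L=cap+220*ux+2*uz;print(L)
    for name,d_ in(("top",t),("scene",s)):
        im=d_["img"].copy()
        uy=np.cross(uz,ux)
        for th in np.linspace(0,2*np.pi,24):
            p=proj(d_,L+46.5*(np.cos(th)*ux+np.sin(th)*uy))[0];cv2.circle(im,tuple(int(v*16) for v in p),8,(0,255,0),-1,shift=4)
        for q in range(67,227,20):
            p=proj(d_,L-q*ux-2*uz)[0];cv2.circle(im,tuple(int(v*16) for v in p),8,(0,0,255),-1,shift=4)
        cr=im[180:300,140:220] if name=="top" else im[270:360,165:305]
        cv2.imwrite(f"pics/ov_{name}.png",cv2.resize(cr,None,fx=5,fy=5,interpolation=cv2.INTER_NEAREST))
E
python3 -c "
import cv2,numpy as np
a=cv2.imread('pics/ov_top.png');b=cv2.imread('pics/ov_scene.png')
b=b[:, :400*1+0] if 0 else b
h=max(a.shape[0],b.shape[0]);b=cv2.copyMakeBorder(b,0,h-b.shape[0],0,0,0)
c=np.hstack([a,b]);cv2.imwrite('pics/ov.png',cv2.resize(c,(c.shape[1]*7//10,c.shape[0]*7//10)))"
```

```text
lens [578.69127308 225.09536844  56.52421333] 0.2149315415155942
224.04667882106085 12.738213016658094 40.08730579655857
[576.96299622 225.50014263  60.91881476]
```

View pics/ov.png

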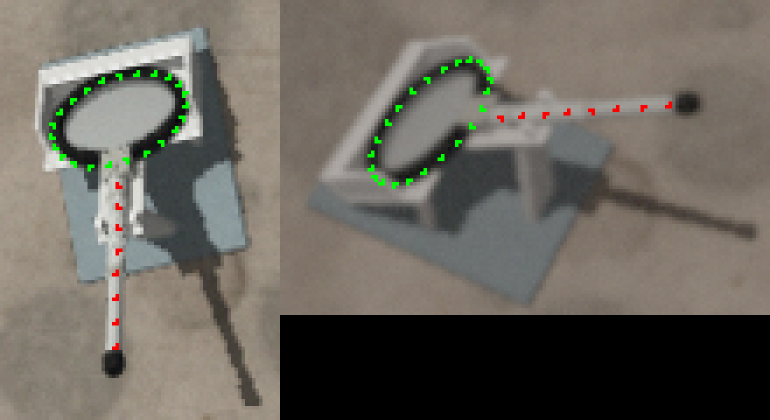

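The overlay of the predicted magnifier pose matches both views. Estimates so far:

| Item | Estimate |
|---|---|
| Lens centre | about (577, 225, 60), yaw 13° |
| Dish centre | (558, -232) |
| Dish home | (609, -234) |

I'll start with the dish, using a two-finger cradle push.

```bash
python3 -m crank '[[[0,-0.021,-0.033],[0,0,0],0.06],[[0,-0.021,-0.033],[0,0,0],0.06],[[0,-0.021,-0.033],[0,0,0],0.06],[[0,-0.021,-0.033],[0,0,0],0.06],[[0,-0.021,-0.033],[0,0,0],0.06],[[0,-0.021,-0.033],[0,0,0],0.06],[[0,-0.021,-0.033],[0,0,0],0.06],[[0,-0.021,-0.033],[0,0,0],0.06]]'
```

```text
t: 1.12
ee_pos: [395.2, -349.3, 222.9]
orientation: [2.049, 0.33, -2.048]
ft_force: [0.1, -0.2, 0.9]
width: 59.9
```

```bash
python3 -m crank '[[[0,-0.021,-0.033],[0,0,0],0.06],[[0,-0.021,-0.033],[0,0,0],0.06],[[0,-0.021,-0.033],[0,0,0],0.06],[[0,-0.021,-0.033],[0,0,0],0.06],[[0.03,0,0],[0.09,0,0],0.06],[[0.03,0,0],[0.09,0,0],0.06],[[0.03,0,0],[0.09,0,0],0.06],[[0.03,0,0],[0.09,0,0],0.06]]'; python3 - <<'E'
from h import *
o=ctrl.get_obs();print(o['ee_pos'],o['width'],o['qpos'].round(3),R.from_rotvec(o["orientation"]).as_matrix().round(3))
w=vision.get_image("wrist");cv2.imwrite("pics/w1.png",w["img"])
for p in ([557.9,-231.7,22],[609.1,-233.8,6]): print(proj(w,p,o))
E
```

```text
t: 1.78
ee_pos: [493.7, -229.2, 101.8]
orientation: [-2.201, 0.048, 2.198]
ft_force: [0.1, -0.6, -0.0]
width: 60.0
[ 493.70652121 -229.16906394  101.8224324 ] 60.03364275434947 [-0.456  0.479  1.887 -0.     0.774  1.158] [[ 0.001 -0.044 -0.999]
 [-0.001 -0.999  0.044]
 [-1.     0.001 -0.001]]
[[282.77513703 133.56299434]]
[[282.52444699  65.32943132]]
```

View pics/w1.png

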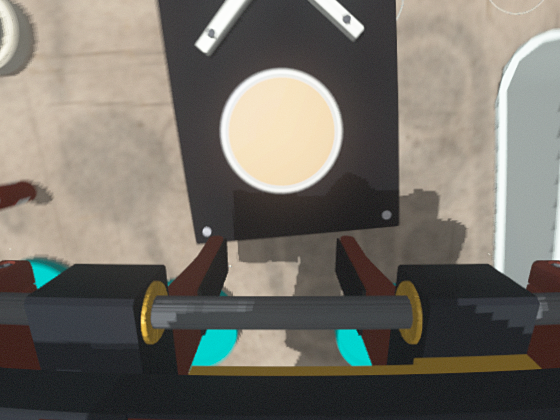

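The wrist view shows the dish centre at (281,131), within 2 px of where I predicted it. The fingers hang just behind the rim, so I'll descend and push slowly.

```bash
python3 -m crank '[[[0.03,0,0],[0,0,0],0.06],[[0.03,0,0],[0,0,0],0.06],[[0.02,0,0],[0,0,0],0.06],[[0.01,0,0],[0,0,0],0.06],[[0,0,-0.004],[0,0,0],0.06],[[0,0,-0.004],[0,0,0],0.06],[[0,0,-0.004],[0,0,0],0.06],[[0,0,-0.004],[0,0,0],0.06]]'
```

```text
t: 2.5
ee_pos: [511.0, -230.8, 14.4]
orientation: [-2.205, 0.045, 2.199]
ft_force: [-0.6, -0.1, -0.1]
width: 60.0
```

```bash
python3 -m crank '[[[0,0,-0.004],[0,0,0],0.06],[[0,0,-0.004],[0,0,0],0.06],[[0,0,-0.004],[0,0,0],0.06],[[0,0,-0.004],[0,0,0],0.06],[[0,0,-0.004],[0,0,0],0.06],[[0,0,-0.004],[0,0,0],0.06],[[0,0,-0.004],[0,0,0],0.06],[[0,0,-0.004],[0,0,0],0.06]]'; python3 - <<'E'
from h import *
o=ctrl.get_obs()
w=vision.get_image("wrist");cv2.imwrite("pics/w2.png",w["img"])
E
```

```text
t: 3.17
ee_pos: [541.5, -231.5, 12.6]
orientation: [-2.201, 0.044, 2.201]
ft_force: [-1.3, 0.6, 1.0]
width: 59.9
```

View pics/w2.png

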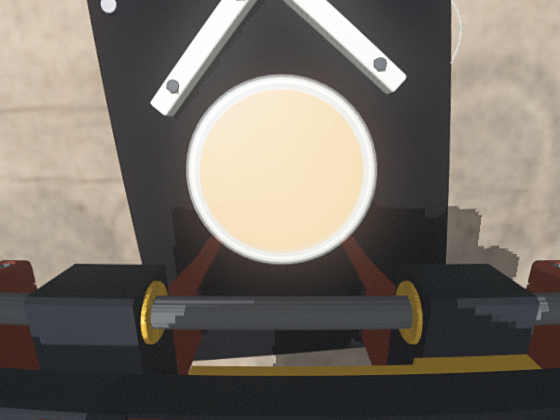

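The dish is cradled at (282,168), with the stops close ahead. I'll keep pushing.

```bash
python3 -m crank '[[[0,0,-0.003],[0,0,0],0.06],[[0,0,-0.003],[0,0,0],0.06],[[0,0,-0.003],[0,0,0],0.06],[[0,0,-0.003],[0,0,0],0.06],[[0,0,-0.003],[0,0,0],0.06],[[0,0,-0.001],[0,0,0],0.06],[[0,0,-0.001],[0,0,0],0.06],[[0,0,-0.001],[0,0,0],0.06]]'; python3 - <<'E'
from h import *
o=ctrl.get_obs()
w=vision.get_image("wrist");cv2.imwrite("pics/w3.png",w["img"])
E
```

```text
t: 3.88
ee_pos: [559.1, -232.2, 12.6]
orientation: [-2.201, 0.044, 2.201]
ft_force: [-0.2, 0.8, 0.4]
width: 59.8
```

View pics/w3.png

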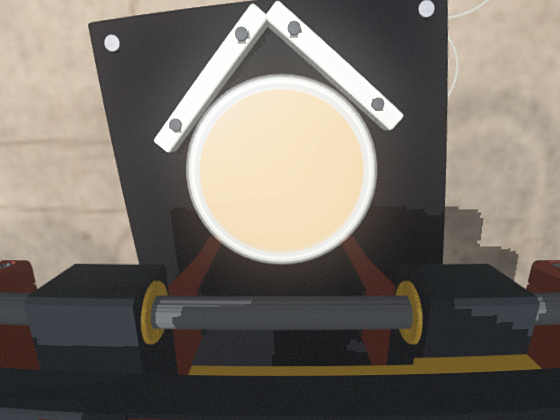

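The rim is almost against the left bar and has a small gap to the right one. I'll carry on in 1 mm steps until the force rises.

```bash
python3 -m crank '[[[0,0,-0.001],[0,0,0],0.06],[[0,0,-0.001],[0,0,0],0.06],[[0,0,-0.001],[0,0,0],0.06],[[0,0,-0.001],[0,0,0],0.06],[[0,0,-0.001],[0,0,0],0.06],[[0,0,0],[0,0,0],0.06],[[0,0,0],[0,0,0],0.06],[[0,0,0],[0,0,0],0.06]]'; python3 - <<'E'
from h import *
w=vision.get_image("wrist");cv2.imwrite("pics/w4.png",w["img"])
E
```

```text
t: 4.6
ee_pos: [564.0, -232.3, 12.6]
orientation: [-2.201, 0.044, 2.201]
ft_force: [-1.5, -0.4, -0.1]
width: 60.0
```

View pics/w4.png

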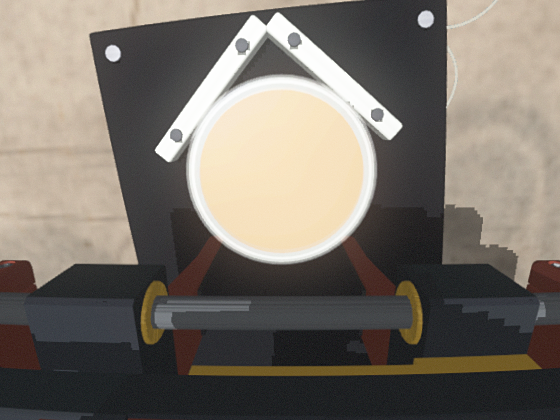

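```bash
python3 -m crank '[[[0,0,-0.001],[0,0,0],0.06],[[0,0,0],[0,0,0],0.06],[[0,0,-0.001],[0,0,0],0.06],[[0,0,0],[0,0,0],0.06],[[0,0,-0.001],[0,0,0],0.06],[[0,0,0],[0,0,0],0.06],[[0,0,0],[0,0,0],0.06],[[0,0,0],[0,0,0],0.06]]'; python3 - <<'E'
from h import *
o=ctrl.get_obs();print(o['ee_pos'],o['ft_force'])
w=vision.get_image("wrist");cv2.imwrite("pics/w5.png",w["img"])
E
```

```text
t: 5.32
ee_pos: [564.7, -232.1, 12.3]
orientation: [-2.195, 0.043, 2.206]
ft_force: [-9.7, -0.5, 5.4]
width: 59.9
[ 564.72969164 -232.09044482   12.31835696] [-9.74214988 -0.48340673  5.44931946]
```

View pics/w5.png

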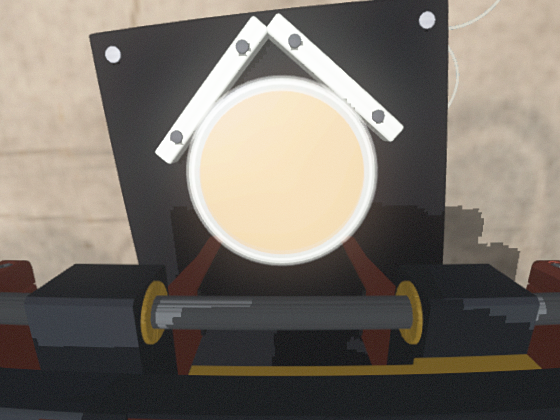

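```bash
python3 - <<'E'
import cv2
a=cv2.imread("pics/w5.png");cv2.imwrite("pics/w5z.png",cv2.resize(a[10:170,150:410],None,fx=3,fy=3,interpolation=cv2.INTER_CUBIC))
E
```

```text
(no output)
```

View pics/w5z.png

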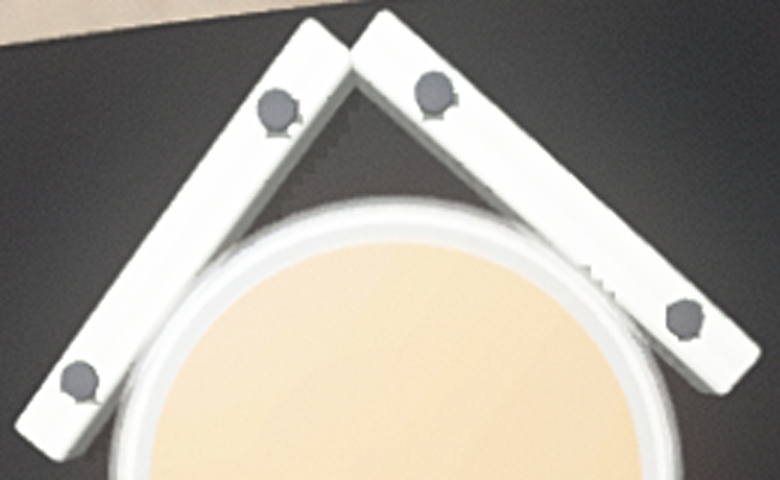

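The rim touches both bars, the push force is about 10 N and the lateral force is near zero. I'll back off gently and rise.

```bash
python3 -m crank '[[[0,0,0.003],[0,0,0],0.06],[[0,0,0.007],[0,0,0],0.06],[[0,0,0.018],[0,0,0],0.06],[[-0.04,0,0],[0,0,0],0.06],[[-0.04,0,0],[0,0,0],0.06],[[-0.04,0,0],[0,0,0],0.06],[[-0.04,0,0],[0,0,0],0.06],[[-0.04,0,0],[0,0,0],0.06]]'; python3 - <<'E'
from h import *
w=vision.get_image("wrist");t=vision.get_image("top")
cv2.imwrite("pics/w6.png",np.hstack([cv2.resize(w["img"],(400,300)),cv2.resize(t["img"][150:285,300:480],(400,300))]))
E
```

```text
t: 6.03
ee_pos: [539.2, -231.5, 214.9]
orientation: [-2.203, 0.045, 2.2]
ft_force: [0.3, -0.7, 0.1]
width: 59.9
```

View pics/w6.png

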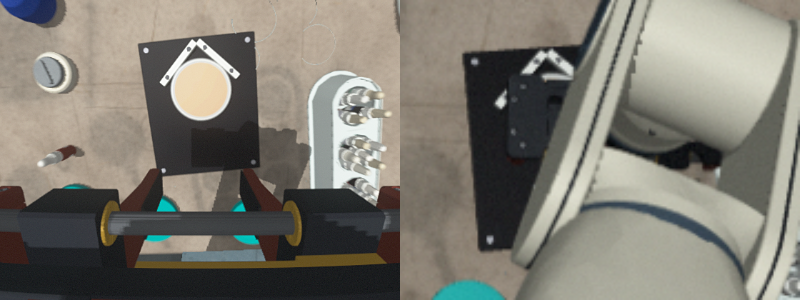

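```bash
python3 -m crank '[[[-0.002,-0.04,0.002],[0,0,0],0.05],[[-0.002,-0.04,0.002],[0,0,0],0.05],[[-0.002,-0.04,0.002],[0,0,0],0.05],[[-0.002,-0.04,0.002],[0,0,0],0.05],[[-0.002,-0.04,0.002],[0,0,0],0.05],[[-0.002,-0.04,0.002],[0,0,0],0.05],[[-0.002,-0.04,0.002],[0,0,0],0.05],[[-0.002,-0.04,0.002],[0,0,0],0.05]]'
```

```text
t: 6.8
ee_pos: [535.7, 90.9, 228.4]
orientation: [-2.202, 0.044, 2.2]
ft_force: [1.1, -0.9, -1.0]
width: 50.1
```

```bash
python3 -m crank '[[[0,-0.04,0],[0,0,0],0.05],[[0,-0.04,0],[0,0,0],0.05],[[0,-0.04,0],[0,0,0],0.05],[[0,0,0],[-0.054,0,0],0.05],[[0,0,0],[-0.054,0,0],0.05],[[0,0,0],[-0.054,0,0],0.05],[[0,0,0],[-0.054,0,0],0.05],[[0,0,0],[-0.054,0,0],0.05]]'; python3 -c "
from h import *
o=ctrl.get_obs();print(o['qpos'].round(3),R.from_rotvec(o['orientation']).as_matrix().round(3))"
```

```text
t: 7.47
ee_pos: [540.8, 209.1, 228.0]
orientation: [2.099, 0.246, -2.097]
ft_force: [1.1, 0.3, -0.1]
width: 50.0
[0.348 0.351 1.728 0.    1.062 1.686] [[ 0.     0.231 -0.973]
 [ 0.    -0.973 -0.231]
 [-1.    -0.    -0.001]]
```

The dish stayed in the V after I let go. Now I'll tilt the tool square to the handle.

```bash
python3 -m crank '[[[0,0,0],[0,-0.116,0],0.05],[[0,0,0],[0,-0.116,0],0.05],[[0,0,0],[0,-0.116,0],0.05],[[0,0,0],[0,-0.116,0],0.05],[[0,0,0],[0,-0.116,0],0.05],[[0,0,0],[0,-0.116,0],0.05],[[0,0,0],[0,0,0],0.05],[[0,0,0],[0,0,0],0.05]]'; python3 - <<'E'
from h import *
o=ctrl.get_obs();print(o['qpos'].round(3),R.from_rotvec(o['orientation']).as_matrix().round(3))
w=vision.get_image("wrist");t=vision.get_image("top")
cv2.imwrite("pics/w7.png",w["img"]);cv2.imwrite("pics/t7.png",t["img"])
cap=np.array([411.5,187.3,200.8]);a=np.radians(13);c=np.cos(np.radians(40));sn=np.sin(np.radians(40))
ux=np.array([c*np.cos(a),c*np.sin(a),-sn]);uz=np.array([sn*np.cos(a),sn*np.sin(a),c]);L=cap+220*ux+2*uz
im=w["img"].copy()
for q in range(67,230,20):
    p=proj(w,L-q*ux-2*uz,o)[0];print(q,p);cv2.circle(im,tuple(int(v) for v in p),2,(0,255,0),-1)
cv2.imwrite("pics/w7o.png",im)
E
```

```text
t: 8.13
ee_pos: [540.9, 208.8, 225.6]
orientation: [1.24, 0.143, -2.655]
ft_force: [1.1, 0.3, 0.0]
width: 49.5
[0.318 0.716 1.289 0.058 1.831 1.654] [[-0.625  0.228 -0.747]
 [-0.146 -0.974 -0.174]
 [-0.767  0.     0.642]]
67 [272.97640114 127.03668369]
87 [273.08405941 151.58266317]
107 [273.19314559 175.32370929]
127 [273.30308422 198.25685741]
147 [273.41339033 220.38551796]
167 [273.52365595 241.71814012]
187 [273.63353882 262.26711753]
207 [273.74275272 282.04789236]
227 [273.85105934 301.07822229]
```

View pics/w7o.png

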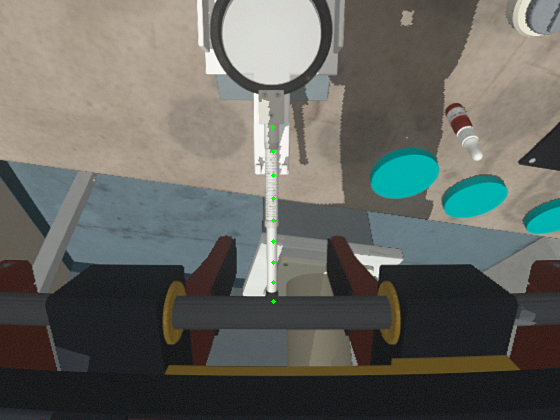

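View pics/t7.png

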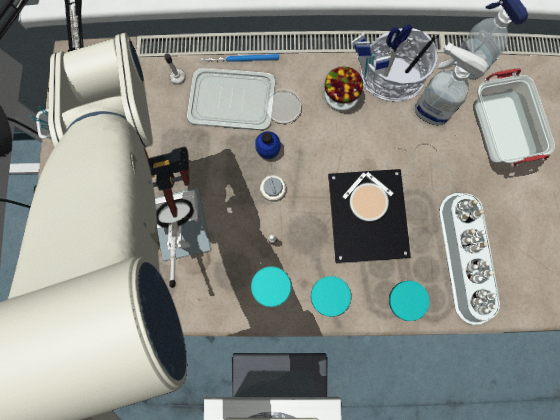

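The handle matches the predicted points to about 1 px (column 272 against 273). In the overhead view the dish sits in the V and the bystanders haven't moved. I'll approach along the tool axis.

```bash
python3 -m crank '[[[0.016,-0.0017,0.0015],[0,0,0],0.05],[[0.016,-0.0017,0.0015],[0,0,0],0.05],[[0.016,-0.0017,0.0015],[0,0,0],0.05],[[0.016,-0.0017,0.0015],[0,0,0],0.05],[[0.016,-0.0017,0.0015],[0,0,0],0.05],[[0,0,0],[0,0,0],0.05],[[0,0,0],[0,0,0],0.05],[[0,0,0],[0,0,0],0.05]]'; python3 - <<'E'
from h import *
o=ctrl.get_obs();M=R.from_rotvec(o['orientation']).as_matrix();print(o['qpos'].round(3),M.round(3))
w=vision.get_image("wrist");t=vision.get_image("top")
cap=np.array([411.5,187.3,200.8]);a=np.radians(13);c=np.cos(np.radians(40));sn=np.sin(np.radians(40))
ux=np.array([c*np.cos(a),c*np.sin(a),-sn]);uz=np.array([sn*np.cos(a),sn*np.sin(a),c]);L=cap+220*ux+2*uz
G=L-143*ux-2*uz-18.7*uz;print("togo tool mm",(M.T@(G-o['ee_pos'])).round(1))
im=w["img"].copy()
for q in range(67,230,20):
    p=proj(w,L-q*ux-2*uz,o)[0];cv2.circle(im,tuple(int(v) for v in p),2,(0,255,0),-1)
cv2.imwrite("pics/w8o.png",im)
E
```

```text
t: 8.9
ee_pos: [484.3, 204.5, 173.8]
orientation: [1.247, 0.144, -2.652]
ft_force: [-0.4, -0.0, 0.4]
width: 50.0
[0.337 0.694 1.463 0.069 1.673 1.66 ] [[-0.621  0.228 -0.75 ]
 [-0.145 -0.974 -0.176]
 [-0.77  -0.     0.638]]
togo tool mm [46.1  0.3 -2. ]
```

View pics/w8o.png

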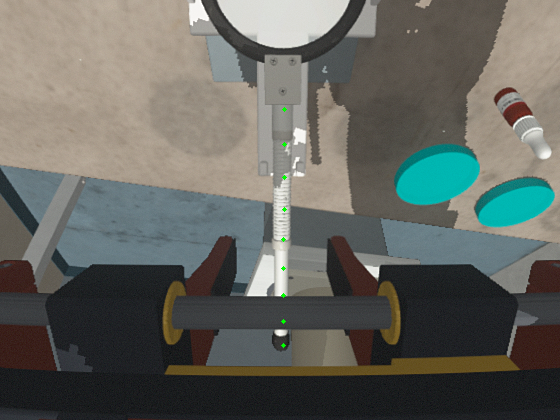

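The handle is centred between the fingers, so I'll go down the last 46 mm and close.

```bash
python3 -m crank '[[[0.014,0,-0.001],[0,0,0],0.05],[[0.014,0,-0.001],[0,0,0],0.05],[[0.01,0,0],[0,0,0],0.05],[[0.008,0,0],[0,0,0],0.05],[[0,0,0],[0,0,0],0.05],[[0,0,0],[0,0,0],0.05],[[0,0,0],[0,0,0],0.05],[[0,0,0],[0,0,0],0.05]]'; python3 - <<'E'
from h import *
o=ctrl.get_obs();print(o['ee_pos'],o['ft_force'])
w=vision.get_image("wrist");cv2.imwrite("pics/w9.png",w["img"])
E
```

```text
t: 9.67
ee_pos: [456.9, 198.0, 135.9]
orientation: [1.243, 0.144, -2.654]
ft_force: [0.4, 0.4, -0.3]
width: 49.7
[456.89238021 198.00327721 135.94660801] [ 0.44222923  0.38639668 -0.33547268]
```

View pics/w9.png

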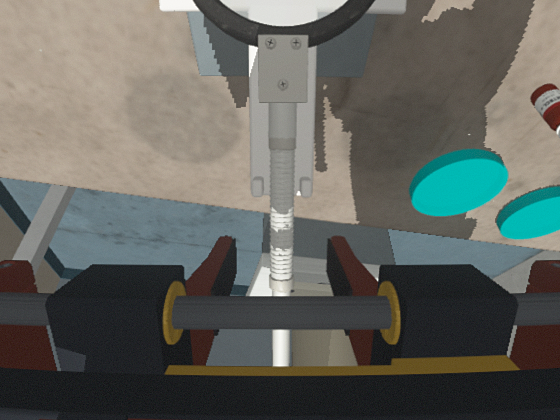

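The handle lies between the pads, clear of the fork. Closing.

```bash
python3 -m crank '[[[0,0,0],[0,0,0],0.02],[[0,0,0],[0,0,0],0.008],[[0,0,0],[0,0,0],0.004],[[0,0,0],[0,0,0],0.004],[[0,0,0],[0,0,0],0.004],[[0,0,0],[0,0,0],0.004],[[0,0,0],[0,0,0],0.004],[[0,0,0],[0,0,0],0.004]]'
```

```text
t: 10.38
ee_pos: [456.1, 197.7, 135.5]
orientation: [1.241, 0.143, -2.654]
ft_force: [0.1, -0.1, -0.3]
width: 11.0
```

It's gripped at 11.0 mm. Next is the 24 mm draw up along the handle, which is tool +z.

```bash
python3 -m crank '[[[0,0,0.003],[0,0,0],0],[[0,0,0.003],[0,0,0],0],[[0,0,0.003],[0,0,0],0],[[0,0,0.003],[0,0,0],0],[[0,0,0.004],[0,0,0],0],[[0,0,0.004],[0,0,0],0],[[0,0,0.004],[0,0,0],0],[[0,0,0],[0,0,0],0]]'; python3 - <<'E'
from h import *
w=vision.get_image("wrist");cv2.imwrite("pics/w10.png",w["img"])
E
```

```text
t: 11.05
ee_pos: [437.7, 193.5, 151.5]
orientation: [1.241, 0.143, -2.654]
ft_force: [-0.1, 0.1, -0.5]
width: 10.7
```

View pics/w10.png

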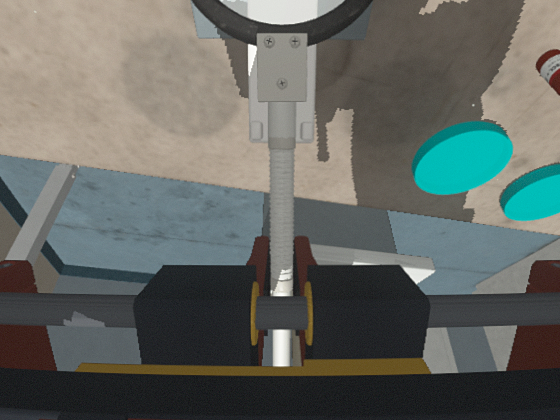

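The magnifier moved with the gripper: it's unchanged in the view while the fork shifted. Now I'll lift square to the slope.

```bash
python3 -m crank '[[[-0.004,0,0],[0,0,0],0],[[-0.006,0,0],[0,0,0],0],[[-0.008,0,0],[0,0,0],0],[[-0.01,0,0],[0,0,0],0],[[-0.012,0,0],[0,0,0],0],[[-0.012,0,0],[0,0,0],0],[[-0.008,0,0],[0,0,0],0],[[0,0,0],[0,0,0],0]]'; python3 - <<'E'
from h import *
w=vision.get_image("wrist");s=vision.get_image("scene")
cv2.imwrite("pics/w11.png",np.hstack([cv2.resize(w["img"],(400,300)),cv2.resize(s["img"][250:370,140:300],(400,300))]))
E
```

```text
t: 11.77
ee_pos: [477.7, 202.9, 198.5]
orientation: [1.246, 0.144, -2.652]
ft_force: [0.4, -0.5, -1.1]
width: 10.8
```

View pics/w11.png

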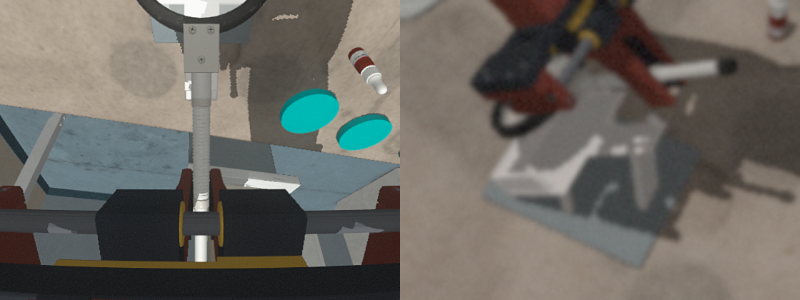

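The magnifier is clear of the rest and the force reads its weight (-1.1 N). I'll level it now.

```bash
python3 -m crank '[[[-0.01,0,0.008],[0,0.05,0],0],[[-0.01,0,0.008],[0,0.1,0],0],[[0,0,0],[0,0.11,0],0],[[0,0,0],[0,0.11,0],0],[[0,0,0],[0,0.11,0],0],[[0,0,0],[0,0.11,0],0],[[0,0,0],[0,0.07,0],0],[[0,0,0],[0,0.038,0],0]]'; python3 - <<'E'
from h import *
o=ctrl.get_obs();M=R.from_rotvec(o['orientation']).as_matrix();print(o['ee_pos'].round(1),M.round(3),o['qpos'].round(3))
w=vision.get_image("wrist");s=vision.get_image("scene")
cv2.imwrite("pics/w12.png",w["img"]);cv2.imwrite("pics/s12.png",cv2.resize(s["img"][200:380,120:340],(733,600)))
E
```

```text
t: 12.53
ee_pos: [473.4, 201.7, 222.5]
orientation: [2.104, 0.243, -2.096]
ft_force: [-0.3, 0.0, -0.8]
width: 11.0
[473.4 201.7 222.5] [[ 0.004  0.228 -0.974]
 [ 0.001 -0.974 -0.228]
 [-1.     0.    -0.004]] [ 3.800e-01  2.600e-01  1.874e+00 -1.000e-03  1.004e+00  1.721e+00]
```

View pics/w12.png

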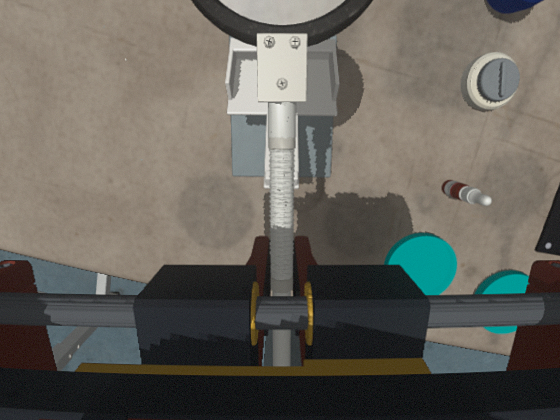

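View pics/s12.png

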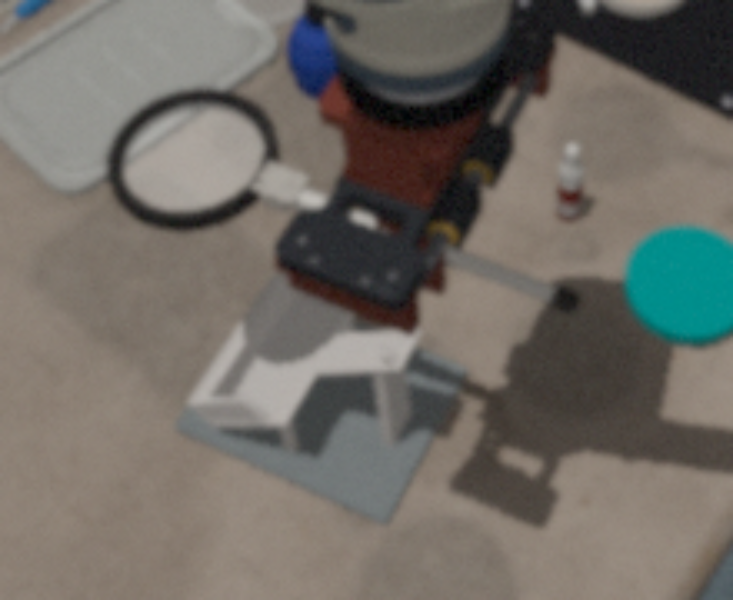

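It's held level with nothing touching it. Now I'll carry it across to the stage.

```bash
python3 -m crank '[[[0,0.01,0.0025],[0,0,0],0],[[0,0.02,0.005],[0,0,0],0],[[0,0.03,0.0075],[0,0,0],0],[[0,0.038,0.009],[0,0,0],0],[[0,0.038,0.009],[0,0,0],0],[[0,0.038,0.009],[0,0,0],0],[[0,0.038,0.009],[0,0,0],0],[[0,0.038,0.009],[0,0,0],0]]'
```

```text
t: 13.3
ee_pos: [473.8, -57.3, 222.1]
orientation: [2.1, 0.243, -2.1]
ft_force: [0.4, 0.2, -1.4]
width: 10.8
```

```bash
python3 -m crank '[[[0,0.038,0.009],[0,0,0],0],[[0,0.038,0.009],[0,0,0],0],[[0,0.038,0.009],[0,0,0],0],[[0,0.038,0.009],[0,0,0],0],[[0,0.03,0.0075],[0,0,0],0],[[0,0.015,0.005],[0,0,0],0],[[0,0.008,0.002],[0,0,0],0],[[0,0,0],[0,0,0],0]]'; python3 - <<'E'
from h import *
o=ctrl.get_obs();M=R.from_rotvec(o['orientation']).as_matrix();print(o['ee_pos'].round(1),M.round(3),o['qpos'].round(3))
for n in("wrist","top","scene"): cv2.imwrite(f"pics/{n}13.png",vision.get_image(n)["img"])
E
```

```text
t: 13.97
ee_pos: [471.3, -267.8, 221.7]
orientation: [2.102, 0.241, -2.101]
ft_force: [-0.0, 0.6, -0.8]
width: 10.5
[ 471.3 -267.8  221.7] [[ 0.001  0.225 -0.974]
 [ 0.001 -0.974 -0.225]
 [-1.    -0.001 -0.001]] [-5.390e-01  3.030e-01  1.815e+00  1.000e-03  1.024e+00  8.030e-01]
```

View pics/wrist13.png

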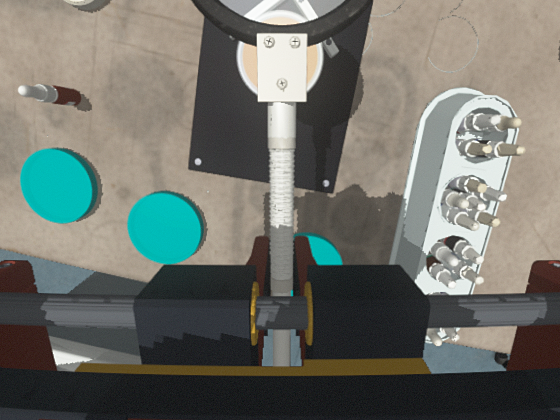

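View pics/top13.png

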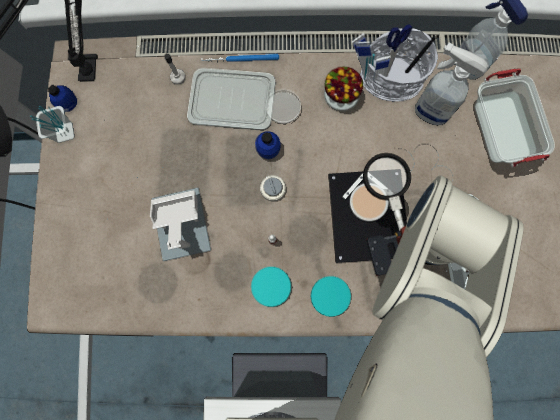

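View pics/scene13.png

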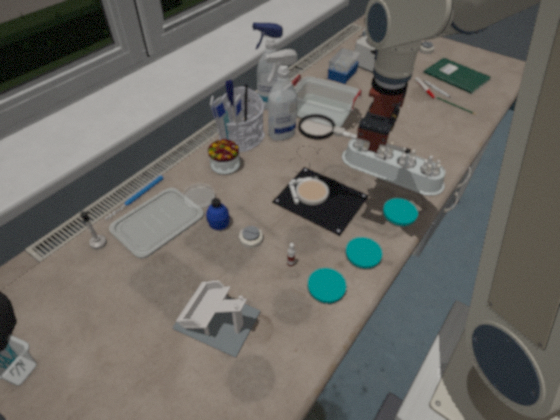

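The lens shows in both views, at about (385,177) overhead and (316,126) in the scene view. I'll lower it and then triangulate.

```bash
python3 -m crank '[[[0.01,0,0],[0,0,0],0],[[0.02,0,0],[0,0,0],0],[[0.025,0,0],[0,0,0],0],[[0.025,0,0],[0,0,0],0],[[0.02,0,0],[0,0,0],0],[[0.015,0,0],[0,0,0],0],[[0.007,0,0],[0,0,0],0],[[0,0,0],[0,0,0],0]]'; python3 - <<'E'
from h import *
o=ctrl.get_obs();M=R.from_rotvec(o['orientation']).as_matrix();print(o['ee_pos'].round(1),M.round(3))
w=vision.get_image("wrist");t=vision.get_image("top");s=vision.get_image("scene")
import pickle;pickle.dump((o,w,t,s),open("p14.pkl","wb"))
a=cv2.resize(t["img"][150:270,320:440],(400,400),interpolation=cv2.INTER_CUBIC);b=cv2.resize(s["img"][110:230,260:380],(400,400),interpolation=cv2.INTER_CUBIC)
cv2.imwrite("pics/w14.png",np.hstack([a,b]));cv2.imwrite("pics/w14w.png",w["img"])
L=o['ee_pos']+M@np.array([-20.7,0,-144]);print("nominal lens",L)
E
```

```text
t: 14.78
ee_pos: [470.9, -264.2, 98.5]
orientation: [2.099, 0.246, -2.101]
ft_force: [-0.2, 0.6, -1.4]
width: 10.9
[ 470.9 -264.2   98.5] [[-0.001  0.229 -0.973]
 [ 0.002 -0.973 -0.229]
 [-1.    -0.003  0.001]]
nominal lens [ 611.10186109 -231.28997929  119.11085929]
```

View pics/w14.png

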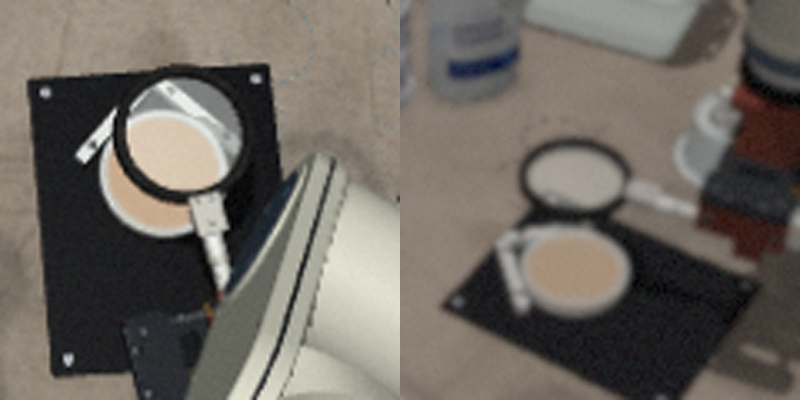

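View pics/w14w.png

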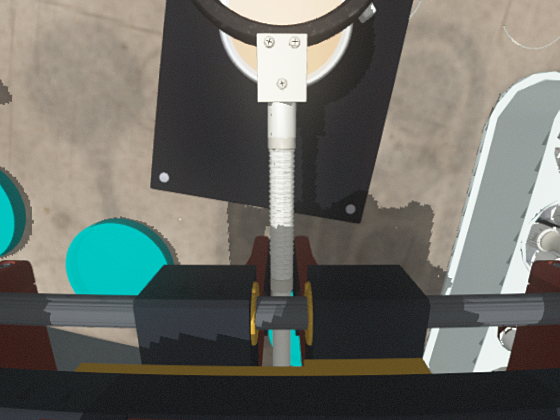

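```bash
python3 - <<'E'
from h import *
import pickle;o,w,t,s=pickle.load(open("p14.pkl","rb"))
l,e=tri(t,[320+179/3.333-.35,150+134.5/3.333-.35],s,[260+175/3.333-.35,110+178/3.333-.35]);print("lens",l,e)
# ellipse fit of rim (dark) with darkest mask on scene
def agar(img,roi,k):
    I=img.astype(int);m=(((I[...,2]-I[...,0])>k)&(I[...,2]>140)).astype(np.uint8)*255
    z=np.zeros_like(m);y0,y1,x0,x1=roi;z[y0:y1,x0:x1]=m[y0:y1,x0:x1]
    c=max(cv2.findContours(z,cv2.RETR_EXTERNAL,cv2.CHAIN_APPROX_NONE)[0],key=cv2.contourArea);return cv2.fitEllipse(c)
t7=cv2.imread("pics/t7.png");e7=agar(t7,(180,230,345,395),45);print("dish from t7",e7,plane(t,e7[0],20))
s13=cv2.imread("pics/scene13.png");e13=agar(s13,(175,210,295,335),40);print("dish from scene13",e13,plane(s,e13[0],20))
# stage center redo from t7 : plate mask ok
m=(t7.max(2)<60).astype(np.uint8)*255;z=np.zeros_like(m);z[160:270,325:415]=m[160:270,325:415]
c=max(cv2.findContours(z,cv2.RETR_EXTERNAL,cv2.CHAIN_APPROX_NONE)[0],key=cv2.contourArea).reshape(-1,2)
print(cv2.minAreaRect(plane(t,c,6)[:,:2].astype(np.float32)))
M=R.from_rotvec(o['orientation']).as_matrix()
# wrist: neck far end/cap ; lens visible rim bottom edge row at col 281, handle columns
for q in (46.5,67):
    print(q,proj(w,o['ee_pos']+M@np.array([-20.7,0,-144+q]),o))
E
```

```text
lens [ 613.07622387 -227.46449076  126.83003257] 1.7415998742030068
dish from t7 ((368.5567321777344, 201.40713500976562), (30.904834747314453, 32.016998291015625), 121.72383880615234) [[ 610.01477474 -233.75897734   20.        ]]
dish from scene13 ((311.5849304199219, 190.1669464111328), (14.749923706054688, 23.899845123291016), 94.96701049804688) [[ 609.20530661 -234.96203104   20.        ]]
((579.9671630859375, -235.23977661132812), (218.7714080810547, 179.6659698486328), 3.1744325160980225)
46.5 [[284.33586137  58.07315354]]
67 [[284.27547536 108.39436681]]
```

The lens triangulates to about (613,-228,125) against the dish at (609.6,-234.2), so it needs a small shift.

```bash
python3 -m crank '[[[0.001,0.002,0.002],[0,0,0],0],[[0.001,0.002,0.002],[0,0,0],0],[[0,0.0006,0.0007],[0,0,0],0],[[0,0,0],[0,0,0],0],[[0,0,0],[0,0,0],0],[[0,0,0],[0,0,0],0],[[0,0,0],[0,0,0],0],[[0,0,0],[0,0,0],0]]'; python3 - <<'E'
from h import *
o=ctrl.get_obs();M=R.from_rotvec(o['orientation']).as_matrix();print(o['ee_pos'].round(1),M.round(3))
w=vision.get_image("wrist");t=vision.get_image("top");s=vision.get_image("scene")
import pickle;pickle.dump((o,w,t,s),open("p15.pkl","wb"))
a=cv2.resize(t["img"][160:220,345:395],None,fx=8,fy=8,interpolation=cv2.INTER_CUBIC);b=cv2.resize(s["img"][145:205,290:340],None,fx=8,fy=8,interpolation=cv2.INTER_CUBIC)
cv2.imwrite("pics/w15.png",np.hstack([a,b]))
# scene rim: dark over table
I=s["img"];m=(I.max(2)<70).astype(np.uint8)*255;z=np.zeros_like(m);z[148:178,292:331]=m[148:178,292:331]
for L in (np.array([609.6,-234.2,z0]) for z0 in (117,121,125)):
    print(L[2],proj(t,L),proj(s,L))
E
```

```text
t: 15.6
ee_pos: [468.4, -271.4, 98.3]
orientation: [2.102, 0.243, -2.098]
ft_force: [0.2, -0.1, -0.7]
width: 10.7
[ 468.4 -271.4   98.3] [[ 0.002  0.228 -0.974]
 [ 0.    -0.974 -0.228]
 [-1.     0.    -0.002]]
117.0 [[375.86357198 192.88228145]] [[314.02588773 164.91392247]]
121.0 [[376.18484255 192.4895379 ]] [[314.1452092 163.7971768]]
125.0 [[376.50852854 192.0938127 ]] [[314.26520082 162.67433337]]
```

View pics/w15.png

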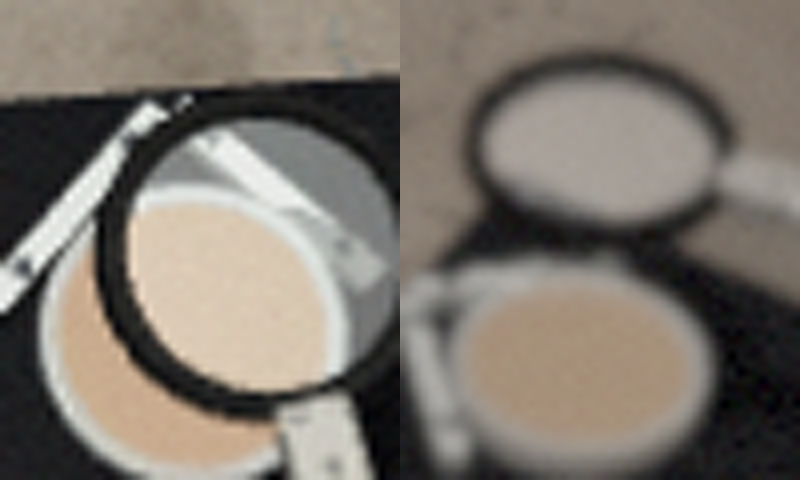

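```bash
python3 - <<'E'
from h import *
import pickle;o,w,t,s=pickle.load(open("p15.pkl","rb"))
# glass contour (bright inside dark rim) in both views
def sub(d,seed,roi,thr):
    g=cv2.cvtColor(d["img"],cv2.COLOR_BGR2GRAY);y0,y1,x0,x1=roi
    up=cv2.resize(g[y0:y1,x0:x1],None,fx=8,fy=8,interpolation=cv2.INTER_CUBIC)
    m=(up>thr).astype(np.uint8);n,l=cv2.connectedComponents(m)
    sx,sy=int((seed[0]-x0+.5)*8),int((seed[1]-y0+.5)*8)
    k=(l==l[sy,sx]).astype(np.uint8);c=max(cv2.findContours(k,cv2.RETR_EXTERNAL,cv2.CHAIN_APPROX_NONE)[0],key=cv2.contourArea)
    e=cv2.fitEllipse(cv2.convexHull(c));x,y,ww,hh=cv2.boundingRect(c)
    f=lambda p:((p[0]+.5)/8-.5+x0,(p[1]+.5)/8-.5+y0)
    return f(e[0]),np.array(e[1])/8,e[2],(x/8+x0,y/8+y0,ww/8,hh/8)
for thr in (60,75,90):
    a=sub(t,(377,191),(160,225,345,415),thr);b=sub(s,(314.5,163),(145,185,285,345),thr)
    print(thr,a,b);print(tri(t,a[0],s,b[0]))
cv2.imwrite("pics/w15b.png",cv2.resize(t["img"][160:225,350:415],None,fx=9,fy=9,interpolation=cv2.INTER_CUBIC))
E
```

```text
Traceback (most recent call last):
cv2.error: OpenCV(4.12.0) /io/opencv/modules/imgproc/src/shapedescr.cpp:361: error: (-201:Incorrect size of input array) There should be at least 5 points to fit the ellipse in function 'fitEllipseNoDirect'
```

```bash
python3 - <<'E'
from h import *
import pickle;o,w,t,s=pickle.load(open("p15.pkl","rb"))
def sub(d,seed,roi,thr):
    g=cv2.cvtColor(d["img"],cv2.COLOR_BGR2GRAY);y0,y1,x0,x1=roi
    up=cv2.resize(g[y0:y1,x0:x1],None,fx=8,fy=8,interpolation=cv2.INTER_CUBIC)
    m=(up>thr).astype(np.uint8);n,l=cv2.connectedComponents(m)
    sx,sy=int((seed[0]-x0+.5)*8),int((seed[1]-y0+.5)*8)
    k=(l==l[sy,sx]).astype(np.uint8);c=max(cv2.findContours(k,cv2.RETR_EXTERNAL,cv2.CHAIN_APPROX_NONE)[0],key=cv2.contourArea)
    h=cv2.convexHull(c)
    e=cv2.fitEllipse(h) if len(h)>5 else ((0,0),(0,0),0)
    f=lambda p:((p[0]+.5)/8-.5+x0,(p[1]+.5)/8-.5+y0)
    return f(e[0]),np.array(e[1])/8,e[2]
for ta,tb in ((60,85),(75,100),(90,110)):
    a=sub(t,(377,191),(160,225,345,415),ta);b=sub(s,(314.5,163),(145,185,285,345),tb)
    print(a,b);print(tri(t,a[0],s,b[0]))
cv2.imwrite("pics/w15b.png",cv2.resize(t["img"][160:225,350:415],None,fx=9,fy=9,interpolation=cv2.INTER_CUBIC))
E
```

```text
((372.6522388458252, 198.30442810058594), array([49.07257843, 58.25307083]), 132.93252563476562) ((284.5625, 144.5625), array([0., 0.]), 0)
(array([ 620.38647521, -188.47295233,  202.26673279]), np.float64(92.78424822404843))
((377.40162658691406, 191.6001091003418), array([33.98272705, 35.52358627]), 124.1211166381836) ((284.5625, 144.5625), array([0., 0.]), 0)
(array([ 635.327586  , -204.01025148,  184.74389711]), np.float64(86.0828396876415))
((377.3543472290039, 191.61330032348633), array([33.68400574, 35.19166946]), 127.29180145263672) ((310.6637210845947, 162.63936614990234), array([49.70342255, 87.09797668]), 84.19007110595703)
(array([ 616.25235173, -235.5377181 ,  119.01920406]), np.float64(9.101520244866876))
```

View pics/w15b.png

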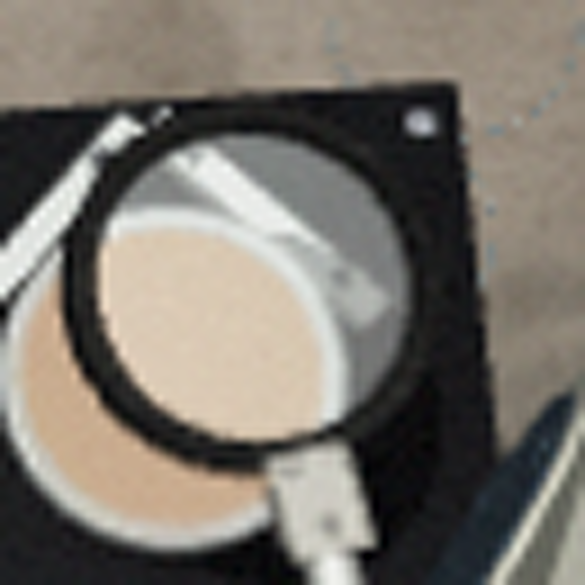

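```bash
python3 - <<'E'
from h import *
import pickle;o,w,t,s=pickle.load(open("p15.pkl","rb"))
print(tri(t,[377.4,191.6],s,[314.6,162.9]))
for z in (119,123,127): print(z,plane(t,[377.4,191.6],z)[0].round(1),plane(s,[314.6,162.9],z)[0].round(1))
M=R.from_rotvec(o['orientation']).as_matrix();print("nominal",o['ee_pos']+M@np.array([-20.7,-1.,-146]))
E
```

```text
(array([ 610.81007342, -237.03686816,  121.76475995]), np.float64(1.2628880304495518))
119 [ 612.  -237.3  119. ] [ 611.7 -239.9  119. ]
123 [ 611.1 -236.6  123. ] [ 609.5 -236.   123. ]
127 [ 610.2 -235.8  127. ] [ 607.3 -232.   127. ]
nominal [ 610.25053006 -237.13429233  119.32505612]
```

Wrist kinematics put the lens at (610.3,-237.1,119) and the two views put it at (610.8,-237.0,122), so they agree. I'll shift it about 2.8 mm in +y, let it settle and check again.

```bash
python3 -m crank '[[[0,-0.0014,0],[0,0,0],0],[[0,-0.0014,0],[0,0,0],0],[[0,0,0],[0,0,0],0],[[0,0,0],[0,0,0],0],[[0,0,0],[0,0,0],0],[[0,0,0],[0,0,0],0],[[0,0,0],[0,0,0],0],[[0,0,0],[0,0,0],0]]'; python3 - <<'E'
from h import *
o=ctrl.get_obs();M=R.from_rotvec(o['orientation']).as_matrix();print(o['ee_pos'].round(1),M.round(3),o['width'],o['qvel'].round(4))
w=vision.get_image("wrist");s=vision.get_image("scene");t=vision.get_image("top")
print("nominal",o['ee_pos']+M@np.array([-20.7,-1.,-146]))
cv2.imwrite("pics/w16.png",np.hstack([cv2.resize(w["img"],(400,300)),cv2.resize(s["img"][110:230,240:400],(400,300))]))
cv2.imwrite("pics/t16.png",t["img"])
E
```

```text
t: 16.42
ee_pos: [467.7, -268.7, 98.3]
orientation: [2.102, 0.242, -2.098]
ft_force: [-0.4, 0.4, -1.9]
width: 10.6
[ 467.7 -268.7   98.3] [[ 0.002  0.228 -0.974]
 [ 0.    -0.974 -0.228]
 [-1.     0.    -0.002]] 10.644118916841169 [ 0.0011 -0.0004  0.0001 -0.0002  0.0002 -0.0012]
nominal [ 609.61438983 -234.49508509  119.31269704]
```

View pics/w16.png

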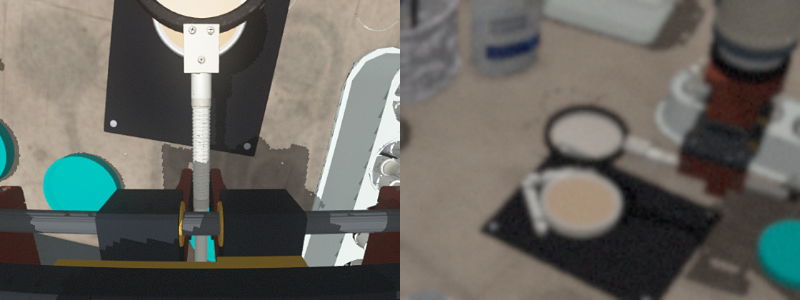

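View pics/t16.png

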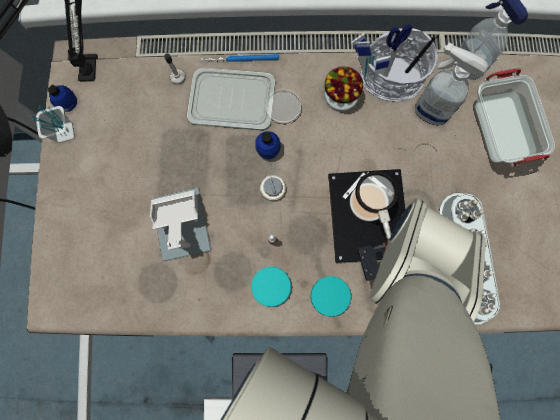

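The lens stands centred over the dish, the arm is still, and the flask, timer and vial are where they were. Handing in.

```bash
python3 -c "
from workcell import workorder
print(workorder.close_job())"
```

```text
the job is handed in; nothing more can be done
None
```

I pushed the dish into the V until its rim touched both stop bars, then backed the gripper off. After that I drew the magnifier about 24 mm up out of its rest, lifted and levelled it. It is held over the dish in the gripper, and the job was handed in at about 16.5 s.

**Dish:** The push ended at about 10 N with almost no sideways force, and the close-up showed the rim against both bars. Later views put the dish centre at about (609.6, -234.3), against a computed home of about (609, -234). It stayed there after release.

**Magnifier:**
- **Position:** From the wrist pose, the lens centre is at about (609.6, -234.5, 119). That is within 1 mm of the dish centre sideways and about 97 mm above the dish's top face.
- **Level:** The tool is vertical to about 0.1°.
- **Still and free:** The joints are still, and the force reads little more than the magnifier's own weight.

**Bystanders:** The flask, vial and timer look unmoved in the last overhead view.

**Checks that disagreed or are weaker:**
- Just before the last 2.8 mm shift, triangulating from the two cameras put the lens 2–3 mm higher than the wrist pose did. That could be a tilt of up to about 1° in the grip, or calibration error.
- An earlier triangulation by eye was off by up to 8 mm in height, so I replaced it with a contour fit in the overhead view. The lens edge fit failed in the scene view, so I read the lens position there by eye.
- I did not triangulate again after the last shift; I only looked at it.
- The jaws read about 10.7 mm on the 12 mm handle, but no slip was seen.

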